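# Walk the water analyser back into its bench dock and lock it

### The job

The water analyser has been left crooked, short of its bench dock, and it is too heavy and wide to lift. Walk it back flat along the bench by pushing its two rubber front corners in turn, touching nothing else of it (neither the front panel nor the steel case), until its back stands square against both rubber stops of the dock. Then turn the guarded knob on the dock clockwise as far as it goes, so that its hook locks the analyser in, let go, and leave the bottle, the jar and the jug where they stand.

Things in the scene. Friction and masses are not known exactly. Their poses are not given: they have to be found in the camera images.
- analyser: Water analyser: steel box on four rubber feet that slides on the bench. Case 120 mm deep (x), 196 mm wide (y), top 99 mm above the bench; about 2.0 kg, friction about 0.6 (both vary by up to a fifth). Origin: centre of its underside, at bench height; x points from its front (robot side) to its back, y to its left, z up. Its front corners are black rubber blocks, the only part to touch.
- housing: The analyser's steel case, same origin and axes: all that must not be touched. The display and printer panel fills the 118 mm between the rubber corners, 4 mm behind their faces. A keeper lug (12 mm deep, 20 mm wide, up to 112 mm above the bench) stands in the middle of the top's back edge; a handle lies folded flat on the top, up to 106 mm above the bench.
- bumper_left (a point): Centre of the front face of the left (+y) rubber corner, 50 mm above the bench; at x -68, y +84 mm in the analyser's frame. The block is 44 mm wide (y), 34 mm deep (x), 8 to 100 mm above the bench, and stands 8 mm out from the case at front and side. Pushing here towards the back advances this corner and turns the analyser clockwise from above; the other corner hardly advances.
- bumper_right (a point): The same on the right (-y) rubber front corner; at x -68, y -84 mm in the analyser's frame. Pushing here turns the analyser anticlockwise seen from above, about a point near its other side; as it turns, the pushed corner also swings outwards, about 0.4 mm for each mm that it advances.
- back_left (a point): Point on the analyser's flat back face that meets the dock's left stop: 60 mm behind its origin (+x), 80 mm to the left, 45 mm up.
- back_right (a point): Point on the analyser's back face that meets the dock's right stop: 60 mm behind its origin (+x), 80 mm to the right, 45 mm up.
- dock: Fixed bench dock: back board 250 mm wide, 75 mm high with two rubber stops at y +80, -80 mm. Origin: on the bench, mid-way, in the plane of the stops' faces; x away from the robot, y left, z up. Analyser home: its back face at x 0, axes parallel. Side guide cheeks 30 mm high, inner faces at y +106, -106 mm, run 20 mm towards the robot, then flare for 39 mm to y 121 mm.
- knob (a point): Grip point of the black latch knob, on its vertical axis, 148 mm above the bench, at x +40, y 0 mm of the dock, on a tower 104 mm wide, 114 mm high. The grip is an upright bar 14 mm thick, 44 mm long, top at 163 mm, on a disc whose top is 129 mm above the bench. Bar and hook lie along y of this point, hook towards -y. A guard of 46 mm inner radius, rim at 155 mm, rings it at the back and left.
- latch (a joint): Angle of knob and hook, rad. 0: open, hook along the dock's -y (right). Grows clockwise from above to the hard stop at 1.57: locked, hook along the dock's -x, its down-turned tip in front of the analyser's keeper. The tip sweeps 58 to 64 mm from the knob's axis, down to 104 mm above the bench, so it passes the keeper only if the analyser is home. 0.12 N m of friction; stays where left.
- bottle_amber: Bystander: amber bottle, 60 mm across, 135 mm high, left of the dock. Origin: centre of its underside.
- bottle_clear: Bystander: white plastic jar, 56 mm across, 110 mm high, left of the dock. Origin: centre of its underside.
- jug: Bystander: steel jug, 84 mm across with a handle, 95 mm high, right of the dock. Origin: centre of its underside.
Mind the look-alikes: they are no part of the job. What is shaped like the analyser but brown is not meant.

How it is judged:
On the way, in this order (a step that is already met when the one before it is completed fails the run):
1. the analyser stands home: its back square against both stops of the dock (x of each of back_left, back_right in the frame of dock above -0.004 m and y of analyser in the frame of dock between -0.009 and 0.009 m and angle between analyser's own z axis and vertical below 0.04 rad), for 0.2 s.
2. the knob is turned fully clockwise, the hook in front of the keeper (value of joint latch above 1.35 rad), for 0.2 s.
At the end, for the whole second after the job is handed in: The analyser stands flat and at rest with its back within 4 mm of both stops and within 9 mm of the dock's middle, and the latch knob is turned clockwise to at least 1.35 of its 1.57 rad (all of step 1 and value of joint latch above 1.35 rad and linear speed of analyser below 0.01 m/s); the robot touches nothing.
It fails at once if the robot pushes on the analyser's case or front panel (more than 2 N) instead of its rubber front corners (contact force between any of the fingers, the arm and housing above 2 N).
It fails at once if the analyser is lifted or tipped off its feet (angle between analyser's own z axis and vertical above 0.1 rad).
It fails at once if the amber bottle is moved by more than 15 mm or tipped (distance of bottle_amber from where it was at the start of the episode above 0.015 m or angle between bottle_amber's own z axis and vertical above 0.2 rad).
It fails at once if the white jar is moved by more than 15 mm or tipped (distance of bottle_clear from where it was at the start of the episode above 0.015 m or angle between bottle_clear's own z axis and vertical above 0.2 rad).
It fails at once if the jug is moved by more than 15 mm or tipped (distance of jug from where it was at the start of the episode above 0.015 m or angle between jug's own z axis and vertical above 0.2 rad).
It also fails if it takes over 67 s, if anything falls off the work surface, if the arm or the gripper's body presses on something with over 40 N, if the wrist force passes 120 N, or if a joint passes its speed limit or range.

### The arm

A 6-joint arm with a two-finger parallel gripper is mounted at the origin on the work surface. World frame = base frame: x ahead of the robot, y to its left, z up, the work surface at z = 0. Lengths are in m, angles in rad, forces in N, time in s.
With the tool pointing down it reaches from about 0.3 to 0.775 m from the base axis. Payload 14.6 kg.
Tool frame: the origin (TCP) lies on the centre line of the jaws, within the pads' length; the fingertips stand 19 mm ahead of it and the grasp point (between the pads) is the TCP (ctrl.tip_reach is the distance from the TCP to the fingertips, in m); x points along the fingers, y is the direction in which the jaws open and shut, and the axes are right-handed (so a half turn about x gives the same grasp; the last joint's range is limited). The gripper opens to 94 mm and grips with 3 to 60 N. Pads are 16 mm wide; open, the fingers measure 119 mm over their backs; the gripper's body (75 mm by 177 mm) begins 78 mm behind the grasp point.
Start: joints at [1.062, 0.3, 1.521, -0, 1.321, -0.067], TCP at [0.235, 0.497, 0.224] pointing down, gripper open.
Joint ranges: [-3.03, 3.03], [-0.79, 2.21], [0.23, 2.52], [-1.04, 4.18], [0, 3.07], [-2.55, 2.55]. Speed limits (rad/s): [2.22, 2.22, 2.57, 3.14, 3.14, 3.14].

### API

Orientations are given as [roll, pitch, yaw] about the fixed x, y, z axes, in that order (R = Rz(yaw) Ry(pitch) Rx(roll)).
In Python, from station import ctrl, optics, models gives the robot as it stands. The module is installed in compiled form; this text tells all that it offers.
- The arm moves only by the tool arm_command, never from a script. Its argument "deltas" is a list of rows, each an object with "translation": the shift along the tool's x, y, z in units of 25 mm (1.0 is 25 mm), a list of three; "turn": the turn, a rotation vector about the tool's x, y, z in units of 5 degrees (1.0 is 5 degrees), a list of three. In form: [{"translation": [x, y, z], "turn": [rx, ry, rz]}, ...]. A call has 1 to 12 rows; each row is the pose to reach, as a shift and turn from the pose commanded when the call began, along the tool's axes at that moment; what a row does not reach only later rows make up. A row lasts 1/12 s, in which the tool goes at most 41.7 mm and 7.16 degrees, less where a joint would pass 70% of its speed; a pose out of reach is approached as far as the arm can. A call with a gripper value outside its range is refused whole. "gripper" is the finger opening in mm, from 0 to 94, set as the call begins (left out, the last holds). The fingers move at their own pace and stop on an object; "force" is the grip in N (left out, the last holds). Time passes only in rows, so rows that repeat a pose let the fingers close. It gives the time, the measured TCP pose, the force and the opening at its end, in the units of the state.
- ctrl.get_obs(): the state, without advancing time (a new reading comes with each control period).
- optics.camera(name): name is "side" or "top" or "wrist"; returns the picture (400x640x3 uint8, red, green, blue); there is no depth.
- optics.get_calibration(name): a dict with "K" (3x3 intrinsics, pixels), "origin" and "orientation" of the camera in the world. Camera axes: x right, y down, z forward; pixel columns grow to the right and rows downward; lengths in m; the calibration is good to about 2 mm. The wrist camera is an equidistant fisheye: a pixel r from the principal point sees the ray r / f radians off the axis. A picture is of the moment at which its call begins: read the wrist's pose just before it. get_calibration takes no time and is no camera call; for the wrist camera it gives the pose at the moment of the call.
- ctrl.hand_in(): hands the job in, once; it reports no verdict.
Trained networks look in the newest picture that a camera, given by its name, has taken for a name from the list of things; names that differ only in an ending like _2 or _b are one class to them, and where a whole thing is asked for, a point or a joint stands for the part that bears it (a point fixed in the world has none). Each returns a list of dicts, best first, with "score" (0 to 1); they miss things now and then, are a little off and sometimes report something else, mostly with a low value. They report only what shows in the picture. A call takes as long as a camera call. They do not tell look-alikes from the thing itself.
- models.look_for(target, camera): "box" ([left, top, right, bottom] in pixels, round what is visible of it).
- models.cut_out(target, camera): "pixels" (400x640 bool, what is visible of it) and "box" ([left, top, right, bottom] in pixels, round what is visible of it).
- models.mark_of(target, camera): "at" ([column, row] in pixels: a listed point, or the origin of a listed thing).
The state is a dict: "time_s": time; "qpos": joint angles; "joint_vel": joint speeds; "tau": joint torques, N m; "ee_pos": TCP position; "eef_rot": TCP orientation; "force": force on the tool from outside, world axes, zero at the start; "moment": the same for the moment, N m; "grip_width": finger opening in m.
Only numpy, scipy, OpenCV 4.12 (cv2) and the standard library are available. Lean on these libraries where they do the work, as an engineer would, in place of code of your own. Each camera call takes 0.05 s, during which the arm holds its last target.

## Working session

There is one attempt and no reset: what is moved stays moved. The work goes in short steps, Python scripts to look and compute and a tool call to move; the robot and the scene stay as the last step left them, time stands still between calls to the robot, and variables do not carry over. Pictures are saved under pics/ and viewed, and the job is handed in when it is done.

Besides the shell and the picture viewer there is one more tool, called after "Emit:" by a JSON object that holds its "op" and its "data". arm_command: Moves the arm, as the interface text tells. Its arguments: {"type":"object","properties":{"deltas":{"type":"array"},"gripper":{"type":"number"},"force":{"type":"number"}},"required":["deltas"]}

```bash
mkdir -p pics; python3 - <<'E'
from station import ctrl, optics, models
import cv2
print(ctrl.get_obs())
for n in ("side","top","wrist"):
    im=optics.camera(n); cv2.imwrite(f"pics/a_{n}.png",im[:,:,::-1])
    print(n,optics.get_calibration(n))
    for t in ("analyser","bumper_left","bumper_right","dock","knob","back_left","back_right","bottle_amber","bottle_clear","jug"):
        try: print(t,[(round(d['score'],2),[round(float(v),1) for v in d['at']]) for d in models.mark_of(t,n)])
        except Exception as e: print(t,e)
print(ctrl.get_obs()['time_s'])
E
```

```text
{'time_s': 0.0, 'qpos': array([ 1.06242307e+00,  3.00479323e-01,  1.52159683e+00, -5.24414117e-06,
        1.32067836e+00, -6.65732723e-02]), 'joint_vel': array([ 0.00045325, -0.00093991,  0.00155359,  0.00112194,  0.00102241,
        0.00184316]), 'tau': array([ 7.03038677e-04, -5.31798756e+01, -3.52745354e+01,  7.10150390e-02,
        2.43337720e-02, -1.88106715e-04]), 'ee_pos': array([0.23503442, 0.49698342, 0.22387514]), 'eef_rot': array([-1.63299777,  1.56963446, -2.07479645]), 'force': array([-0.90796522, -0.55539532,  0.47850592]), 'moment': array([-0.05935593, -0.01213321,  0.01182963]), 'grip_width': 0.09356819201964695}
side {'K': array([[397.86805828,   0.        , 316.87121339],
       [  0.        , 397.86805828, 203.07317802],
       [  0.        ,   0.        ,   1.        ]]), 'origin': array([ 0.19473253, -0.5903883 ,  0.6736409 ]), 'orientation': array([-2.20131106, -0.01973567, -0.50428173])}
analyser [(0.63, [229.0, 197.3]), (0.57, [313.1, 247.0])]
bumper_left [(0.97, [268.1, 224.3]), (0.69, [202.9, 208.9])]
bumper_right [(0.95, [267.0, 198.2]), (0.62, [310.9, 261
[... 726 characters left out ...]
41.1])]
back_left []
back_right []
bottle_amber [(0.6, [226.2, 178.8]), (0.28, [186.0, 171.5]), (0.26, [311.6, 139.4])]
bottle_clear [(0.92, [184.5, 172.2]), (0.18, [227.6, 178.2])]
jug [(0.65, [419.2, 152.6])]
wrist {'K': array([[309.70691629,   0.        , 319.20328618],
       [  0.        , 309.70691629, 197.31321004],
       [  0.        ,   0.        ,   1.        ]]), 'origin': array([0.16052277, 0.53318052, 0.38406957]), 'orientation': array([2.85162956e+00, 8.20062089e-04, 1.12917874e+00])}
analyser [(0.67, [270.3, 331.7])]
bumper_left []
bumper_right []
dock []
knob []
back_left [(0.91, [279.5, 303.1])]
back_right [(0.64, [324.9, 373.5])]
bottle_amber []
bottle_clear []
jug []
1.65
```

View pics/a_top.png

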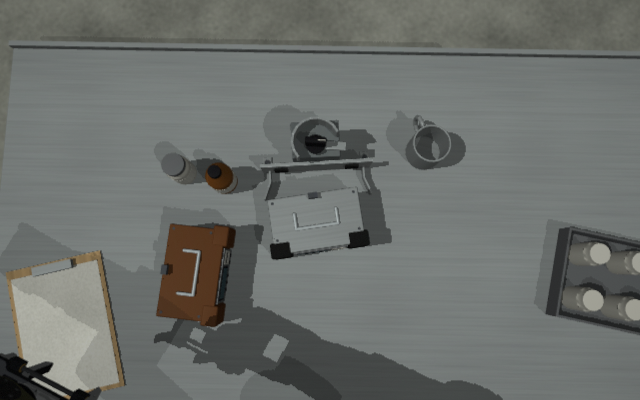

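View pics/a_side.png

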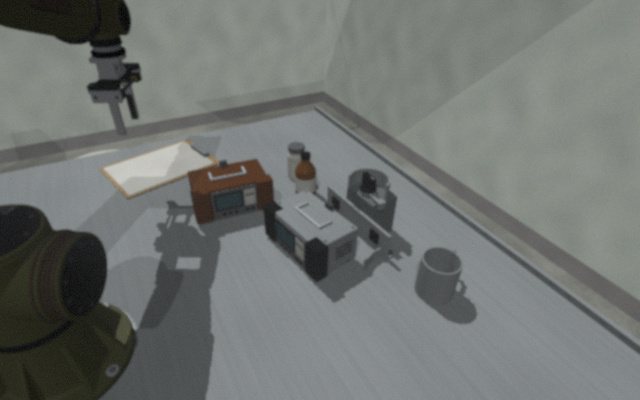

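```bash
python3 - <<'E'
import cv2
im=cv2.imread('pics/a_top.png')
cv2.imwrite('pics/a_topz.png',cv2.resize(im[90:290,180:440],None,fx=3,fy=3,interpolation=cv2.INTER_CUBIC))
im=cv2.imread('pics/a_side.png')
cv2.imwrite('pics/a_sidez.png',cv2.resize(im[120:320,220:480],None,fx=3,fy=3,interpolation=cv2.INTER_CUBIC))
E
```

```text
(no output)
```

View pics/a_topz.png

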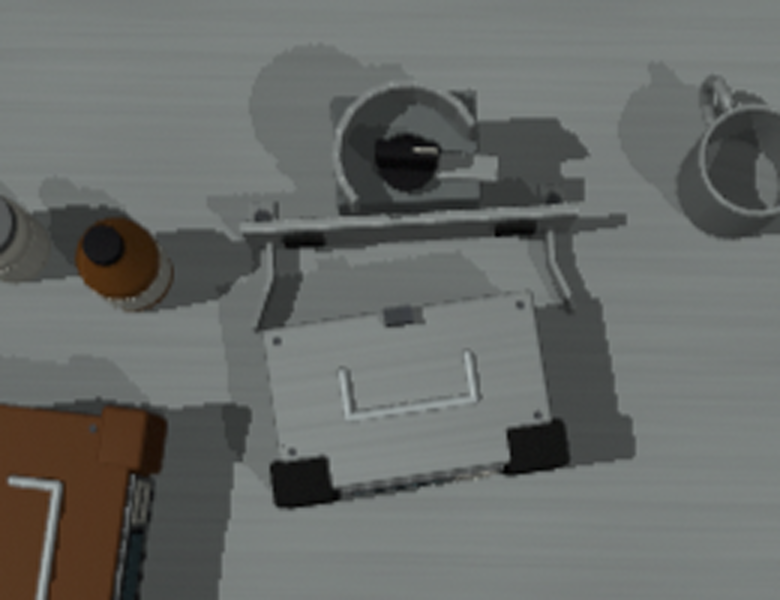

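View pics/a_sidez.png

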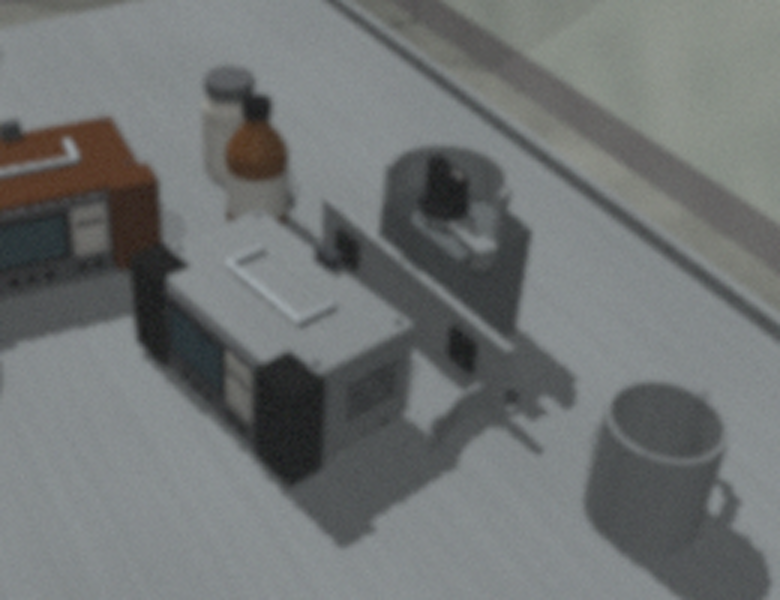

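```bash
cat > h.py <<'E'
from station import ctrl, optics, models
import numpy as np, cv2
from scipy.spatial.transform import Rotation as R
from scipy.optimize import least_squares
def cal(n):
    c=optics.get_calibration(n); return c['K'],c['origin'],R.from_euler('xyz',c['orientation']).as_matrix()
def proj(n,P):
    K,o,M=cal(n); p=(np.atleast_2d(P)-o)@M; 
    q=p@K.T; return q[:,:2]/q[:,2:]
def back(n,uv,z):
    K,o,M=cal(n); uv=np.atleast_2d(uv); d=np.c_[uv,np.ones(len(uv))]@np.linalg.inv(K).T@M.T
    return o+d*((z-o[2])/d[:,2])[:,None]
def T(p,L):
    c,s=np.cos(p[2]),np.sin(p[2]); L=np.atleast_2d(L)
    return np.c_[p[0]+c*L[:,0]-s*L[:,1],p[1]+s*L[:,0]+c*L[:,1],L[:,2]]
def fit(obs,p0):  # obs: list of (cam, local, uv)
    f=lambda p: np.concatenate([(proj(n,T(p,l))-u).ravel() for n,l,u in obs])
    r=least_squares(f,p0,loss='soft_l1'); return r.x,f(r.x).reshape(-1,2)
E
python3 - <<'E'
from h import *
tz=lambda u:(u[0]/3+180-1/3,u[1]/3+90-1/3)
sz=lambda u:(u[0]/3+220-1/3,u[1]/3+120-1/3)
A=[((.06,.098,.099),(265,333)),((.06,-.098,.099),(531,291)),((-.068,.106,.1),(278,507)),((-.068,-.106,.1),(570,462)),((-.034,.106,.1),(272,464)),((-.034,-.106,.1),(564,420))]
o=[('top',np.array(l),np.array(tz(u))) for l,u in A]
print('A top',fit(o,[.45,.05,0.1]))
S=[((.06,-.098,.099),(412,328)),((-.068,-.106,.1),(258,372)),((-.068,.106,.1),(134,262)),((-.068,-.106,.008),(290,484))]
s=[('side',np.array(l),np.array(sz(u))) for l,u in S]
print('A side',fit(s,[.45,.05,0.1]))
print('A both',fit(o+s,[.45,.05,0.1])[0])
print('board L/R top', back('top',[tz((242,230)),tz((578,210))],.075))
print('cheek tips', back('top',[tz((259,330)),tz((572,308))],.03))
print('stops',back('top',[tz((305,240)),tz((516,228))],.06))
print('knob',back('top',[[314.8,141.1],tz((408,152))],.155), 'side',back('side',[[370.4,179.6]],.148))
D=[((.04,0,.155),(408,160)),((-.059,.121,.03),(259,330)),((-.059,-.121,.03),(572,308))]
o=[('top',np.array(l),np.array(tz(u))) for l,u in D]
print('D',fit(o,[.6,.05,0]))
for n,u in (('amber',(226.2,178.8)),('clear',(184.5,172.2)),('jug',(419.2,152.6))): print(n,back('top',[u],0.0))
E
```

```text
A top (array([0.54592313, 0.0521196 , 0.17216402]), array([[-0.87237037, -0.49715437],
       [ 0.52729723, -0.30116287],
       [-0.43531943,  1.38887288],
       [ 1.13099791,  0.99370941],
       [-0.71948666, -0.21940088],
       [ 0.47355933, -0.82623536]]))
A side (array([0.55092346, 0.05969123, 0.08894583]), array([[ 0.06112741, -0.81900342],
       [ 6.10931081,  7.27004682],
       [-0.13816047, -5.98548705],
       [-5.05886432,  0.25407981]]))
A both [0.54600378 0.05256423 0.16864161]
board L/R top [[ 0.66644485  0.17864801  0.075     ]
 [ 0.68610361 -0.06922354  0.075     ]]
cheek tips [[ 0.59797648  0.1683805   0.03      ]
 [ 0.61935354 -0.0700812   0.03      ]]
stops [[ 0.6626389   0.13304266  0.06      ]
 [ 0.67470231 -0.02458715  0.06      ]]
knob [[0.70593935 0.05876198 0.155     ]
 [0.70759168 0.05700314 0.155     ]] side [[0.71556382 0.06036365 0.148     ]]
D (array([0.66618204, 0.05389919, 0.08775307]), array([[-0.20849842, -1.93001502],
       [-0.40147207,  0.50125066],
       [ 0.74999549,  0.5929565 ]]))
amber [[0.64961475 0.26680282 0.        ]]
clear [[0.66357277 0.36594025 0.        ]]
jug [[ 0.72118698 -0.18895844  0.        ]]
```

```bash
cat >> h.py <<'E'
def tool(yaw,pitch=0,half=False):
    # tool y = +Y(yaw), z=+X(yaw); pitch>0: tips lean forward (+X)
    M=np.array([[0,0,1],[0,1,0],[-1,0,0]],float)
    return R.from_euler('z',yaw).as_matrix()@R.from_euler('y',-pitch).as_matrix()@M
def delta(p,M,src=None):
    o=ctrl.get_obs(); p0,M0=(o['ee_pos'],R.from_euler('xyz',o['eef_rot']).as_matrix()) if src is None else src
    d=M0.T@(np.array(p)-p0)/.025; r=R.from_matrix(M0.T@M).as_rotvec()/np.radians(5)
    print('trans',d.round(3),'turn',r.round(3)); 
A=np.array([.5459,.0521,.172]); D=np.array([.667,.054,.083])
E
python3 - <<'E'
from h import *
o=ctrl.get_obs(); print(R.from_euler('xyz',o['eef_rot']).as_matrix().round(3))
p=T(A,[-.068-.045,.088,0])[0]; print(p)
M=tool(.083,.14)
delta([p[0],p[1],.2],M); 
print([T(D,[-.06-.068,s*.084,0]) for s in(1,-1)], T(A,[[-.068,.084,0],[-.068,-.084,0]]))
E
```

```text
[[ 0.     0.428  0.904]
 [ 0.     0.904 -0.428]
 [-1.     0.    -0.   ]]
[0.4195059 0.1194612 0.       ]
trans [  0.978 -10.506  13.126] turn [-6.004 -1.567  0.42 ]
[array([[0.53247665, 0.12709902, 0.        ]]), array([[ 0.54640464, -0.04032263,  0.        ]])] [[ 0.46452651  0.12322212  0.        ]
 [ 0.49328025 -0.04229895  0.        ]]
```

Emit:
{"op": "arm_command", "data": {"deltas": [{"translation":[0.98,-10.5,13.1],"turn":[-6,-1.57,0.42]},{"translation":[0.98,-10.5,13.1],"turn":[-6,-1.57,0.42]},{"translation":[0.98,-10.5,13.1],"turn":[-6,-1.57,0.42]},{"translation":[0.98,-10.5,13.1],"turn":[-6,-1.57,0.42]},{"translation":[0.98,-10.5,13.1],"turn":[-6,-1.57,0.42]},{"translation":[0.98,-10.5,13.1],"turn":[-6,-1.57,0.42]},{"translation":[0.98,-10.5,13.1],"turn":[-6,-1.57,0.42]},{"translation":[0.98,-10.5,13.1],"turn":[-6,-1.57,0.42]},{"translation":[0.98,-10.5,13.1],"turn":[-6,-1.57,0.42]},{"translation":[0.98,-10.5,13.1],"turn":[-6,-1.57,0.42]},{"translation":[0.98,-10.5,13.1],"turn":[-6,-1.57,0.42]},{"translation":[0.98,-10.5,13.1],"turn":[-6,-1.57,0.42]}], "gripper": 0}}

```text
time_s: 2.65
ee_pos: [0.4196, 0.118, 0.1999]
eef_rot: [-0.001, 1.431, 0.077]
force: [0.1, 0.7, 0.0]
grip_width: 0.0175
```

```bash
python3 - <<'E'
from h import *
o=ctrl.get_obs(); print(o['time_s'],o['ee_pos'],o['grip_width']);print(R.from_euler('xyz',o['eef_rot']).as_matrix().round(3))
for n in ('wrist','top'):
    im=optics.camera(n); cv2.imwrite(f"pics/b_{n}.png",im[:,:,::-1])
p=T(A,[-.068-.045,.088,0])[0]
delta([p[0],p[1],.2],tool(.083,.14)); delta([p[0],p[1],.055],tool(.083,.14))
E
```

```text
2.65 [0.41958131 0.11802882 0.19988025] 0.017535093753648215
[[ 0.139 -0.078  0.987]
 [ 0.011  0.997  0.078]
 [-0.99  -0.     0.14 ]]
trans [ 0.003 -0.038  0.027] turn [-0.009  0.001  0.   ]
trans [ 5.746 -0.039 -0.783] turn [-0.009  0.001  0.   ]
```

View pics/b_wrist.png

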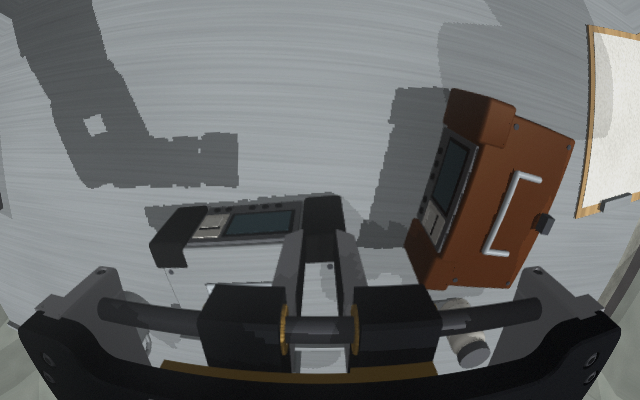

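View pics/b_top.png

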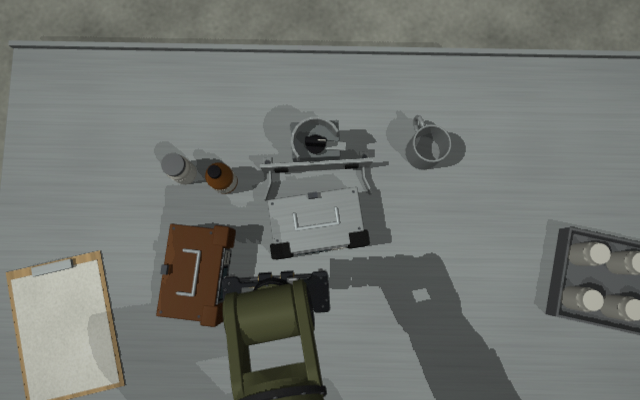

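Emit:
{"op": "arm_command", "data": {"deltas": [{"translation":[5.75,-0.04,-0.78],"turn":[0,0,0]},{"translation":[5.75,-0.04,-0.78],"turn":[0,0,0]},{"translation":[5.75,-0.04,-0.78],"turn":[0,0,0]},{"translation":[5.75,-0.04,-0.78],"turn":[0,0,0]},{"translation":[5.75,-0.04,-0.78],"turn":[0,0,0]}], "gripper": 0}}

```text
time_s: 3.17
ee_pos: [0.4171, 0.12, 0.0513]
eef_rot: [-0.006, 1.437, 0.079]
force: [0.4, 0.0, -0.1]
grip_width: 0.0004
```

Emit:
{"op": "arm_command", "data": {"deltas": [{"translation":[0.08,0,0.6],"turn":[0,0,0]},{"translation":[0.14,0,1.0],"turn":[0,0,0]},{"translation":[0.17,0,1.2],"turn":[0,0,0]},{"translation":[0.2,0,1.4],"turn":[0,0,0]},{"translation":[0.2,0,1.4],"turn":[0,0,0]}]}}

```text
time_s: 3.58
ee_pos: [0.4547, 0.1226, 0.0556]
eef_rot: [-0.0, 1.432, 0.084]
force: [-4.7, 0.7, 2.6]
grip_width: 0.0004
```

Emit:
{"op": "arm_command", "data": {"deltas": [{"translation":[0.03,0.07,0.24],"turn":[0,0,0]},{"translation":[0.07,0.14,0.48],"turn":[0,0,0]},{"translation":[0.1,0.21,0.72],"turn":[0,0,0]},{"translation":[0.13,0.28,0.96],"turn":[0,0,0]},{"translation":[0.16,0.35,1.15],"turn":[0,0,0]},{"translation":[0.16,0.35,1.15],"turn":[0,0,0]}]}}

```text
time_s: 4.08
ee_pos: [0.4818, 0.1339, 0.0553]
eef_rot: [-0.0, 1.434, 0.083]
force: [-10.9, 2.3, 4.8]
grip_width: 0.0006
```

```bash
python3 - <<'E'
from h import *
o=ctrl.get_obs(); print(o['time_s'],o['ee_pos'],o['force'])
for n in ('wrist','top','side'):
    im=optics.camera(n); cv2.imwrite(f"pics/c_{n}.png",im[:,:,::-1])
im=cv2.imread('pics/c_top.png')
cv2.imwrite('pics/c_topz.png',cv2.resize(im[90:290,180:440],None,fx=3,fy=3,interpolation=cv2.INTER_CUBIC))
im=cv2.imread('pics/c_side.png')
cv2.imwrite('pics/c_sidez.png',cv2.resize(im[120:320,220:480],None,fx=3,fy=3,interpolation=cv2.INTER_CUBIC))
E
```

```text
4.0833 [0.48182917 0.13389219 0.05533403] [-10.9057365    2.32439191   4.79785776]
```

View pics/c_topz.png

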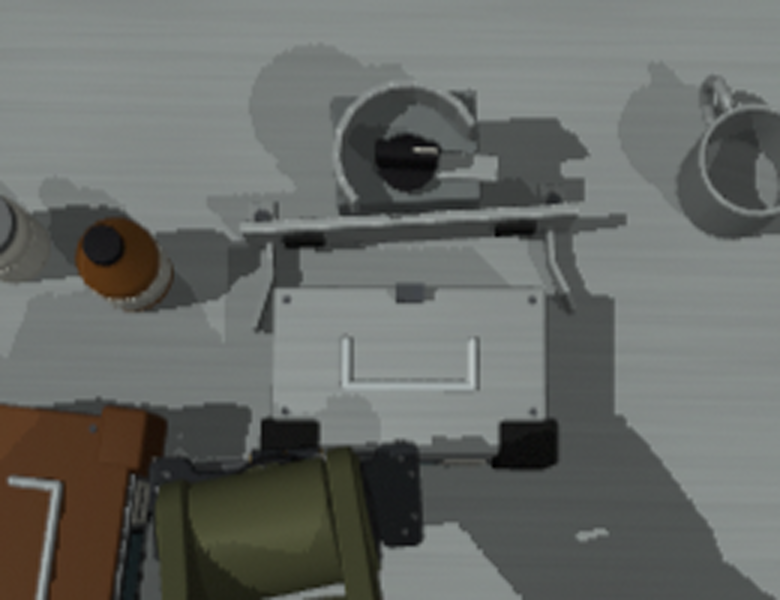

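View pics/c_sidez.png

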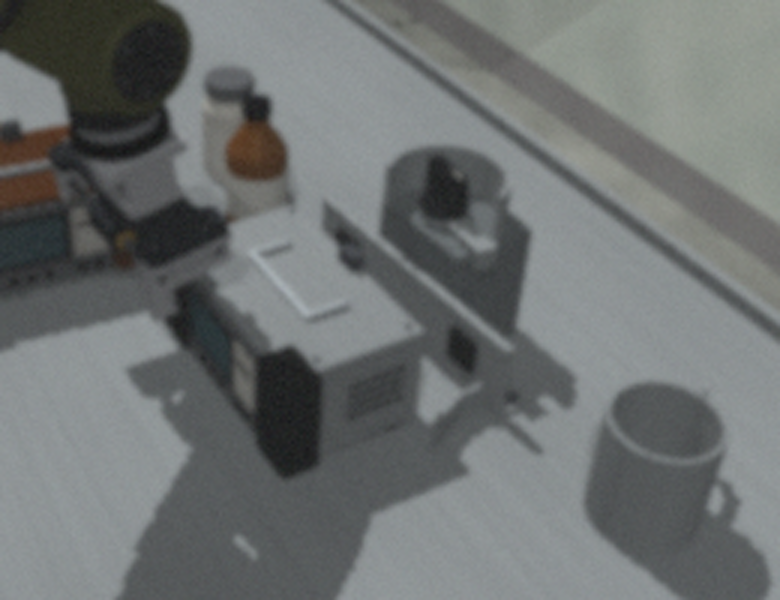

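View pics/c_wrist.png

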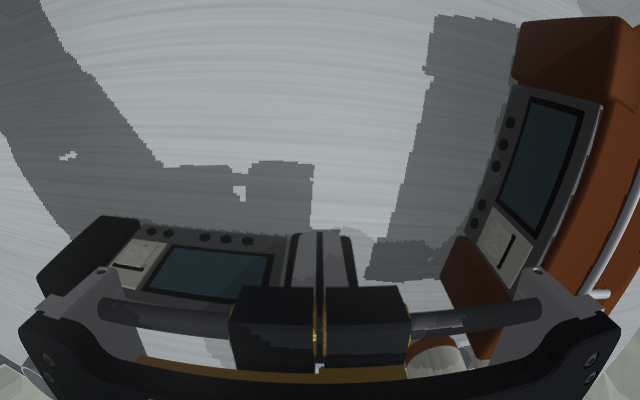

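```bash
cat >> h.py <<'E'
tz=lambda u:(u[0]/3+180-1/3,u[1]/3+90-1/3)
LM=dict(bl=(.06,.098,.099),br=(.06,-.098,.099),rf=(-.068,-.106,.1),rr=(-.034,-.106,.1),lr=(-.034,.106,.1),lf=(-.068,.106,.1))
def rel(p,D=None):
    D=globals()['D'] if D is None else D
    d=p[:2]-D[:2]; c,s=np.cos(D[2]),np.sin(D[2]); q=np.array([c*d[0]+s*d[1],-s*d[0]+c*d[1],p[2]-D[2]])
    b=[T(q,[.06,y,0])[0,0].round(4) for y in(.08,-.08)]
    return q.round(4),'bl,br x',b
def afit(**k):
    x,r=fit([('top',np.array(LM[n]),np.array(tz(u))) for n,u in k.items()],[.55,.05,.1]); print(x.round(4),'res',r.round(1).tolist(),rel(x)); return x
E
python3 - <<'E'
from h import *
x=afit(bl=(274,288),br=(545,286),rf=(556,468),rr=(557,422),lr=(262,420))
print(T(x,[[-.068,.084,0],[-.068,-.084,0]]))
q=fit([('top',np.array(l),np.array(tz(u))) for l,u in [((-.059,.121,.03),(259,330)),((-.059,-.121,.03),(572,308)),((.01,.125,.075),(242,228)),((.01,-.125,.075),(578,208)),((.0,.08,.06),(305,243)),((.0,-.08,.06),(516,232)),((.04,0,.155),(408,155))]],D);print(q)
E
```

```text
[0.5611 0.0537 0.0148] res [[-0.5, 0.1], [0.2, 1.1], [0.8, 0.0], [0.3, -0.6], [-0.9, -0.4]] (array([-0.1055,  0.0084, -0.0682]), 'bl,br x', [np.float64(-0.0402), np.float64(-0.0511)])
[[ 0.49188428  0.13665146  0.        ]
 [ 0.49436231 -0.03133027  0.        ]]
(array([0.66689494, 0.0539561 , 0.08203291]), array([[-0.58058846, -0.09838563],
       [ 0.60396564,  0.59258075],
       [-0.31678952,  0.58356793],
       [ 0.26376658,  0.22865047],
       [-0.31484879,  0.00421749],
       [ 0.52370624, -0.77510487],
       [-0.11909873, -0.60855179]]))
```

Emit:
{"op": "arm_command", "data": {"deltas": [{"translation":[0.03,0.07,0.22],"turn":[0,0,0]},{"translation":[0.06,0.12,0.42],"turn":[0,0,0]},{"translation":[0.08,0.17,0.58],"turn":[0,0,0]},{"translation":[0.08,0.17,0.58],"turn":[0,0,0]}]}}

```text
time_s: 4.57
ee_pos: [0.496, 0.1393, 0.0553]
eef_rot: [-0.0, 1.434, 0.083]
force: [-9.7, 1.6, 2.9]
grip_width: 0.0005
```

```bash
python3 - <<'E'
from h import *
o=ctrl.get_obs(); print(o['time_s'],o['ee_pos'],o['force'])
x=np.array([.5685,.0525,-.06]) # predicted
f=T(x,[[-.068,.084,0],[-.068,-.084,0]]);print(f)
M=tool(.083,.14); q=f[1]-np.array([.04,0,0]); 
p=o['ee_pos']-.03*np.array([np.cos(.083),np.sin(.083),0]); delta(p,M); delta([p[0]+.003,q[1]-.002,.055],M); delta([q[0],q[1]-.002,.055],M); delta([f[1][0]-.01,f[1][1]-.002,.055],M)
E
```

```text
4.5667 [0.49603596 0.13927233 0.05527478] [-9.67766087  1.60415856  2.94819697]
[[ 0.50565934  0.1404264   0.        ]
 [ 0.49558539 -0.02727129  0.        ]]
trans [-1.630e-01  1.000e-03 -1.189e+00] turn [ 0.007 -0.039 -0.   ]
trans [-0.211 -6.628 -1.621] turn [ 0.007 -0.039 -0.   ]
trans [-0.285 -6.583 -2.157] turn [ 0.007 -0.039 -0.   ]
trans [-0.122 -6.683 -0.972] turn [ 0.007 -0.039 -0.   ]
```

Emit:
{"op": "arm_command", "data": {"deltas": [{"translation":[-0.22,0,-1.6],"turn":[0,0,0]},{"translation":[-0.25,-1.4,-1.9],"turn":[0,0,0]},{"translation":[-0.28,-3.0,-2.1],"turn":[0,0,0]},{"translation":[-0.28,-4.6,-2.1],"turn":[0,0,0]},{"translation":[-0.28,-6.2,-2.1],"turn":[0,0,0]},{"translation":[-0.28,-6.6,-2.1],"turn":[0,0,0]},{"translation":[-0.2,-6.6,-1.6],"turn":[0,0,0]},{"translation":[-0.17,-6.62,-1.25],"turn":[0,0,0]},{"translation":[-0.14,-6.65,-1.05],"turn":[0,0,0]},{"translation":[-0.11,-6.7,-0.85],"turn":[0,0,0]},{"translation":[-0.09,-6.75,-0.65],"turn":[0,0,0]},{"translation":[-0.06,-6.82,-0.45],"turn":[0,0,0]}]}}

```text
time_s: 5.57
ee_pos: [0.4982, -0.0315, 0.0546]
eef_rot: [0.004, 1.437, 0.089]
force: [-20.9, -3.7, 14.1]
grip_width: 0.0005
```

```bash
cat >> h.py <<'E'
def snap(tag):
    o=ctrl.get_obs(); print(o['time_s'],o['ee_pos'].round(4),o['force'].round(1))
    im=optics.camera('top')[:,:,::-1]
    cv2.imwrite(f'pics/{tag}_topz.png',cv2.resize(im[90:290,180:440],None,fx=3,fy=3,interpolation=cv2.INTER_CUBIC))
E
python3 -c "from h import *; snap('d')"
```

```text
5.5667 [ 0.4982 -0.0315  0.0546] [-20.9  -3.7  14.1]
```

View pics/d_topz.png

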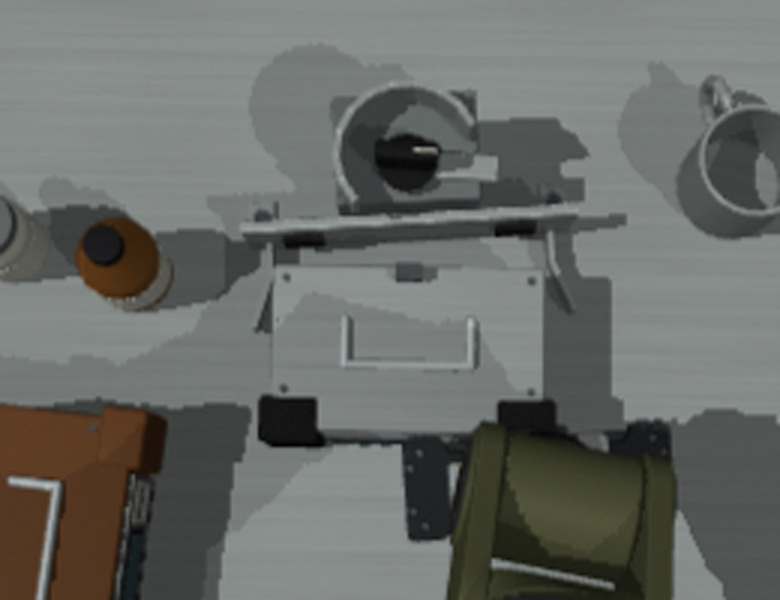

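```bash
python3 - <<'E'
from h import *
x=afit(bl=(274,265),br=(543,268),lf=(259,442),lr=(260,398),rr=(556,401))
print(T(x,[[-.068,.084,0],[-.068,-.084,0]]))
E
```

```text
[0.5767 0.0542 0.0074] res [[-0.3, 0.3], [0.9, 0.3], [-0.4, 0.6], [-0.4, -0.7], [0.3, -0.6]] (array([-0.09  ,  0.0077, -0.0756]), 'bl,br x', [np.float64(-0.0241), np.float64(-0.0362)])
[[ 0.50809019  0.13766028  0.        ]
 [ 0.50933951 -0.03033507  0.        ]]
```

```bash
python3 - <<'E'
from h import *
M=tool(.083,.14)
o=ctrl.get_obs(); p=o['ee_pos']
delta([p[0]-.04,p[1],.055],M); delta([.462,.139,.055],M); delta([.498,.141,.055],M);delta([.514,.147,.055],M)
E
```

```text
trans [-0.228  0.135 -1.578] turn [ 0.018 -0.053 -0.006]
trans [-0.133  6.932 -0.897] turn [ 0.018 -0.053 -0.006]
trans [0.062 6.89  0.532] turn [ 0.018 -0.053 -0.006]
trans [0.151 7.075 1.184] turn [ 0.018 -0.053 -0.006]
```

Emit:
{"op": "arm_command", "data": {"deltas": [{"translation":[-0.22,0.1,-1.5],"turn":[0,0,0]},{"translation":[-0.22,1.5,-1.5],"turn":[0,0,0]},{"translation":[-0.18,3.1,-1.3],"turn":[0,0,0]},{"translation":[-0.16,4.7,-1.1],"turn":[0,0,0]},{"translation":[-0.13,6.3,-0.9],"turn":[0,0,0]},{"translation":[-0.1,6.9,-0.6],"turn":[0,0,0]},{"translation":[0,6.9,0.1],"turn":[0,0,0]},{"translation":[0.05,6.9,0.45],"turn":[0,0,0]},{"translation":[0.08,6.95,0.65],"turn":[0,0,0]},{"translation":[0.11,7.0,0.85],"turn":[0,0,0]},{"translation":[0.13,7.05,1.02],"turn":[0,0,0]},{"translation":[0.15,7.08,1.16],"turn":[0,0,0]}]}}

```text
time_s: 6.62
ee_pos: [0.5126, 0.1466, 0.0549]
eef_rot: [-0.001, 1.437, 0.082]
force: [-22.0, 1.1, 15.8]
grip_width: 0.0007
```

```bash
python3 -c "from h import *; snap('e')"
```

```text
6.6167 [0.5126 0.1466 0.0549] [-22.    1.1  15.8]
```

View pics/e_topz.png

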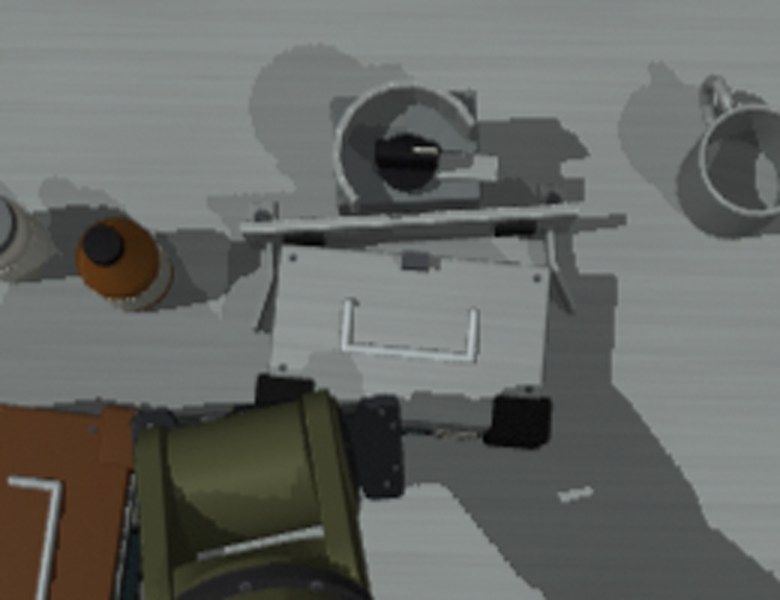

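```bash
python3 - <<'E'
from h import *
x=afit(bl=(281,243),br=(549,266),rf=(550,446),lr=(257,376),rr=(551,400))
f=T(x,[[-.068,.084,0],[-.068,-.084,0]]);print(f)
M=tool(.083,.14)
o=ctrl.get_obs(); p=o['ee_pos']
delta([p[0]-.04,p[1],.055],M); q=f[1]; delta([q[0]-.045,q[1],.055],M); delta([q[0]-.01,q[1]-.003,.055],M);delta([q[0]+.005,q[1]-.009,.055],M)
E
```

```text
[ 0.5848  0.0546 -0.064 ] res [[-0.5, 0.8], [0.6, 0.5], [-0.2, -0.0], [-0.4, -0.7], [0.6, -0.6]] (array([-0.0818,  0.0074, -0.147 ]), 'bl,br x', [np.float64(-0.0108), np.float64(-0.0342)])
[[ 0.52233787  0.14274146  0.        ]
 [ 0.51159938 -0.02491499  0.        ]]
trans [-0.217  0.132 -1.58 ] turn [-0.002 -0.059  0.   ]
trans [-0.328 -6.688 -2.4  ] turn [-0.002 -0.059  0.   ]
trans [-0.142 -6.923 -1.027] turn [-0.002 -0.059  0.   ]
trans [-0.064 -7.212 -0.455] turn [-0.002 -0.059  0.   ]
```

Emit:
{"op": "arm_command", "data": {"deltas": [{"translation":[-0.22,0.1,-1.6],"turn":[0,0,0]},{"translation":[-0.25,-1.4,-2.0],"turn":[0,0,0]},{"translation":[-0.3,-3.0,-2.2],"turn":[0,0,0]},{"translation":[-0.32,-4.6,-2.3],"turn":[0,0,0]},{"translation":[-0.32,-6.2,-2.3],"turn":[0,0,0]},{"translation":[-0.32,-6.7,-2.1],"turn":[0,0,0]},{"translation":[-0.2,-6.8,-1.5],"turn":[0,0,0]},{"translation":[-0.15,-6.92,-1.15],"turn":[0,0,0]},{"translation":[-0.13,-7.0,-0.95],"turn":[0,0,0]},{"translation":[-0.11,-7.07,-0.75],"turn":[0,0,0]},{"translation":[-0.09,-7.14,-0.57],"turn":[0,0,0]},{"translation":[-0.07,-7.2,-0.45],"turn":[0,0,0]}]}}

```text
time_s: 7.67
ee_pos: [0.5164, -0.0336, 0.0548]
eef_rot: [0.006, 1.437, 0.089]
force: [-20.7, 0.0, 14.9]
grip_width: 0.0006
```

```bash
python3 -c "from h import *; snap('f')"
```

```text
7.6667 [ 0.5164 -0.0336  0.0548] [-20.7   0.   14.9]
```

View pics/f_topz.png

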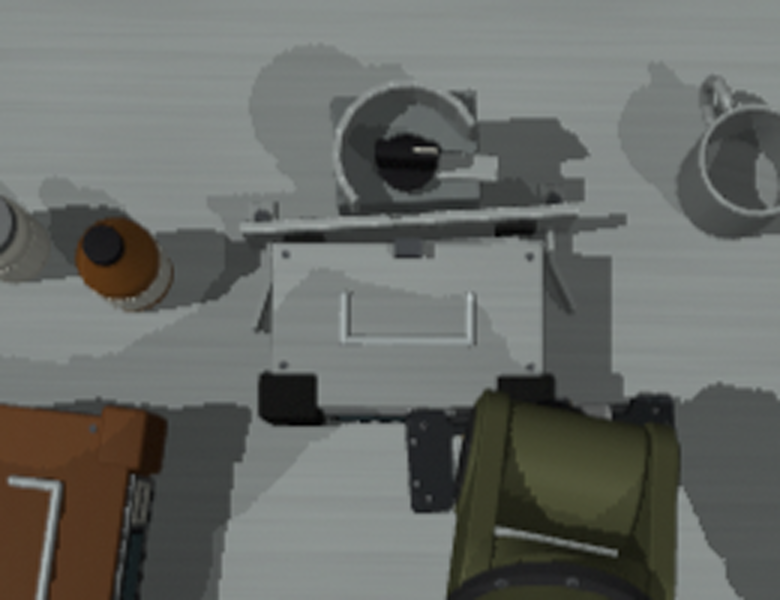

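```bash
python3 - <<'E'
from h import *
x=afit(bl=(273,241),br=(543,242),lf=(259,420),lr=(260,375),rr=(555,376))
f=T(x,[[-.068,.084,0],[-.068,-.084,0]]);print(f)
M=tool(.083,.14)
o=ctrl.get_obs(); p=o['ee_pos']
delta([p[0]-.04,p[1],.055],M); q=f[0]; delta([q[0]-.045,q[1],.055],M); delta([q[0]-.01,q[1]+.003,.055],M);delta([q[0]+.003,q[1]+.009,.055],M)
E
```

```text
[0.5941 0.0549 0.0154] res [[-0.3, 0.7], [0.4, 0.6], [-0.2, 0.1], [-0.3, -0.8], [0.5, -0.8]] (array([-0.0725,  0.0069, -0.0676]), 'bl,br x', [np.float64(-0.0073), np.float64(-0.0181)])
[[ 0.52485276  0.13783319  0.        ]
 [ 0.52743799 -0.03014692  0.        ]]
trans [-0.22   0.134 -1.579] turn [ 0.007 -0.06  -0.008]
trans [-0.122  6.962 -0.892] turn [ 0.007 -0.06  -0.008]
trans [0.067 6.965 0.5  ] turn [ 0.007 -0.06  -0.008]
trans [0.139 7.161 1.033] turn [ 0.007 -0.06  -0.008]
```

Emit:
{"op": "arm_command", "data": {"deltas": [{"translation":[-0.22,0.1,-1.5],"turn":[0,0,0]},{"translation":[-0.22,1.5,-1.5],"turn":[0,0,0]},{"translation":[-0.18,3.1,-1.3],"turn":[0,0,0]},{"translation":[-0.16,4.7,-1.1],"turn":[0,0,0]},{"translation":[-0.13,6.3,-0.9],"turn":[0,0,0]},{"translation":[-0.1,6.9,-0.6],"turn":[0,0,0]},{"translation":[0,6.9,0.1],"turn":[0,0,0]},{"translation":[0.05,6.95,0.4],"turn":[0,0,0]},{"translation":[0.08,6.97,0.55],"turn":[0,0,0]},{"translation":[0.1,7.0,0.7],"turn":[0,0,0]},{"translation":[0.11,7.05,0.82],"turn":[0,0,0]},{"translation":[0.12,7.08,0.87],"turn":[0,0,0]}]}}

```text
time_s: 8.72
ee_pos: [0.5213, 0.1434, 0.0544]
eef_rot: [-0.012, 1.443, 0.07]
force: [-43.2, -10.4, 32.1]
grip_width: 0.0003
```

```bash
python3 -c "from h import *; snap('g')"
```

```text
8.7167 [0.5213 0.1434 0.0544] [-43.2 -10.4  32.1]
```

View pics/g_topz.png

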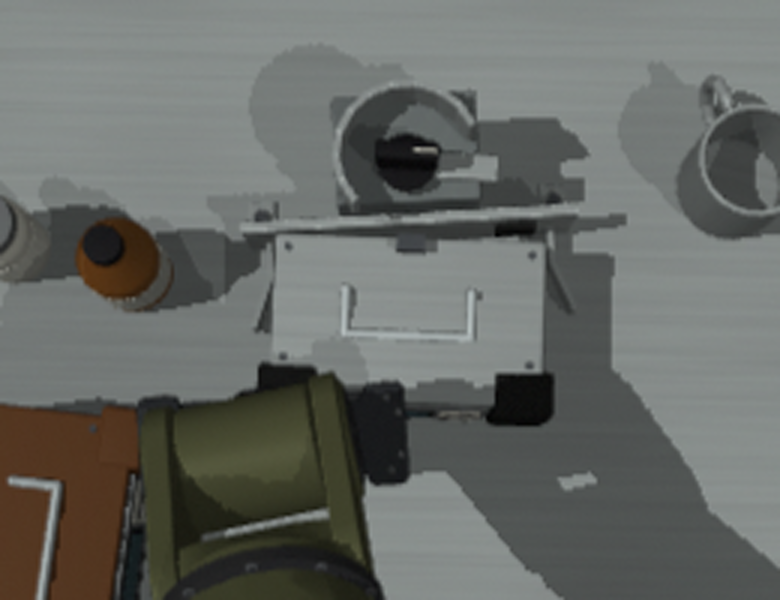

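```bash
python3 - <<'E'
from h import *
x=afit(bl=(276,232),br=(546,241),rf=(553,422),lr=(258,365),rr=(553,374))
f=T(x,[[-.068,.084,0],[-.068,-.084,0]]);print(f)
M=tool(.083,.14)
o=ctrl.get_obs(); p=o['ee_pos']
delta([p[0]-.04,p[1],.055],M); q=f[1]; delta([q[0]-.045,q[1],.055],M); delta([q[0]-.01,q[1]-.003,.055],M);delta([q[0]+.007,q[1]-.009,.055],M)
E
```

```text
[ 0.5978  0.0553 -0.0179] res [[-0.4, 0.6], [0.1, 0.8], [0.1, -0.3], [-0.3, -0.8], [0.5, -0.2]] (array([-0.0689,  0.007 , -0.1009]), 'bl,br x', [np.float64(-0.0011), np.float64(-0.0172)])
[[ 0.53130397  0.14045983  0.        ]
 [ 0.52829896 -0.0275133   0.        ]]
trans [-0.226  0.131 -1.579] turn [-0.005 -0.139  0.02 ]
trans [-0.276 -6.689 -2.054] turn [-0.005 -0.139  0.02 ]
trans [-0.099 -6.923 -0.68 ] turn [-0.005 -0.139  0.02 ]
trans [-0.015 -7.218 -0.027] turn [-0.005 -0.139  0.02 ]
```

Emit:
{"op": "arm_command", "data": {"deltas": [{"translation":[-0.22,0.1,-1.6],"turn":[0,0,0]},{"translation":[-0.25,-1.4,-1.8],"turn":[0,0,0]},{"translation":[-0.26,-3.0,-1.9],"turn":[0,0,0]},{"translation":[-0.28,-4.6,-2.0],"turn":[0,0,0]},{"translation":[-0.28,-6.2,-2.0],"turn":[0,0,0]},{"translation":[-0.28,-6.7,-1.8],"turn":[0,0,0]},{"translation":[-0.18,-6.8,-1.2],"turn":[0,0,0]},{"translation":[-0.12,-6.92,-0.85],"turn":[0,0,0]},{"translation":[-0.1,-6.95,-0.65],"turn":[0,0,0]},{"translation":[-0.07,-7.0,-0.45],"turn":[0,0,0]},{"translation":[-0.05,-7.05,-0.25],"turn":[0,0,0]},{"translation":[-0.03,-7.1,-0.1],"turn":[0,0,0]}]}}

```text
time_s: 9.77
ee_pos: [0.5347, -0.0339, 0.0549]
eef_rot: [0.001, 1.439, 0.083]
force: [-52.7, -3.8, 34.0]
grip_width: 0.0005
```

Emit:
{"op": "arm_command", "data": {"deltas": [{"translation":[0.01,-0.03,0.08],"turn":[0,0,0]},{"translation":[0.02,-0.06,0.15],"turn":[0,0,0]},{"translation":[0.02,-0.06,0.15],"turn":[0,0,0]}]}}

```text
time_s: 10.02
ee_pos: [0.535, -0.034, 0.0547]
eef_rot: [0.023, 1.448, 0.106]
force: [-57.4, -0.0, 42.1]
grip_width: 0.0002
```

```bash
python3 -c "from h import *; snap('i')"
```

```text
10.0167 [ 0.535  -0.034   0.0547] [-57.4  -0.   42.1]
```

View pics/i_topz.png

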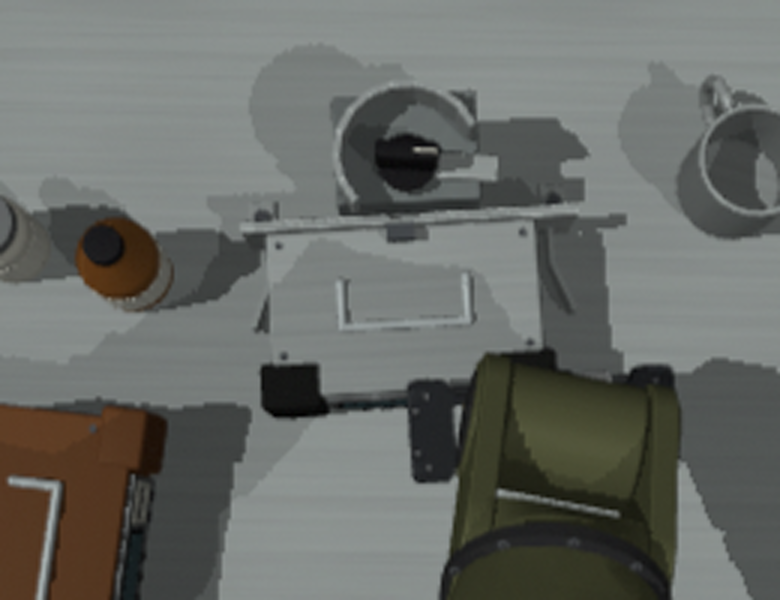

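```bash
python3 - <<'E'
from h import *
x=afit(bl=(267,232),br=(537,219),lf=(263,413),lr=(263,367),rr=(556,352))
f=T(x,[[-.068,.084,0],[-.068,-.084,0]]);print(f)
M=tool(.083,.14)
o=ctrl.get_obs(); p=o['ee_pos']
delta([p[0]-.04,p[1]-.003,.055],M); q=f[0]; delta([q[0]-.045,q[1],.055],M); delta([q[0]-.012,q[1],.055],M); delta([q[0]-.01,q[1],.055],M)
E
```

```text
[0.6055 0.0559 0.0719] res [[-0.1, 1.1], [0.3, 0.7], [-0.0, -0.1], [-0.7, -0.6], [0.5, -0.9]] (array([-0.0612,  0.007 , -0.0111]), 'bl,br x', [np.float64(-0.0003), np.float64(-0.0021)])
[[ 0.53161242  0.13480958  0.        ]
 [ 0.54367304 -0.03275695  0.        ]]
trans [-0.208  0.013 -1.591] turn [-0.002 -0.191 -0.031]
trans [-0.16   6.889 -1.359] turn [-0.002 -0.191 -0.031]
trans [ 1.000e-03  6.779e+00 -5.300e-02] turn [-0.002 -0.191 -0.031]
trans [0.011 6.772 0.026] turn [-0.002 -0.191 -0.031]
```

Emit:
{"op": "arm_command", "data": {"deltas": [{"translation":[-0.1,0,-0.6],"turn":[0,0,0]},{"translation":[-0.3,0,-2.0],"turn":[0,0,0]},{"translation":[-0.5,0,-3.4],"turn":[0,0,0]},{"translation":[-2.0,0,-3.4],"turn":[0,0,0]},{"translation":[-3.5,0,-3.2],"turn":[0,0,0]},{"translation":[-5.0,0,-3.0],"turn":[0,0,0]},{"translation":[-5.6,0,-3.0],"turn":[0,0,0]}]}}

```text
time_s: 10.65
ee_pos: [0.449, -0.0423, 0.1888]
eef_rot: [-0.012, 1.425, 0.07]
force: [0.5, 0.4, 0.9]
grip_width: 0.0006
```

```bash
python3 - <<'E'
from h import *
snap('j')
im=optics.camera('side')[:,:,::-1]; cv2.imwrite('pics/j_sidez.png',cv2.resize(im[120:320,220:480],None,fx=3,fy=3,interpolation=cv2.INTER_CUBIC))
E
```

```text
10.65 [ 0.449  -0.0423  0.1888] [0.5 0.4 0.9]
```

View pics/j_topz.png

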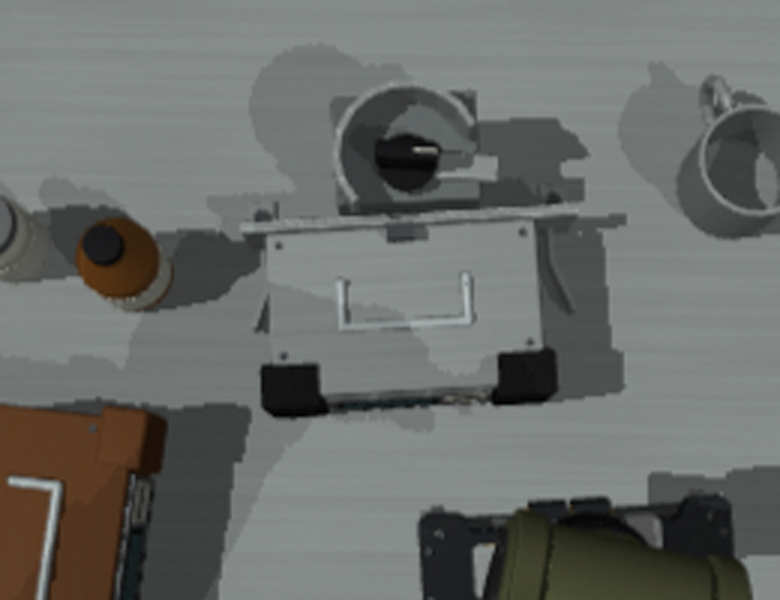

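View pics/j_sidez.png

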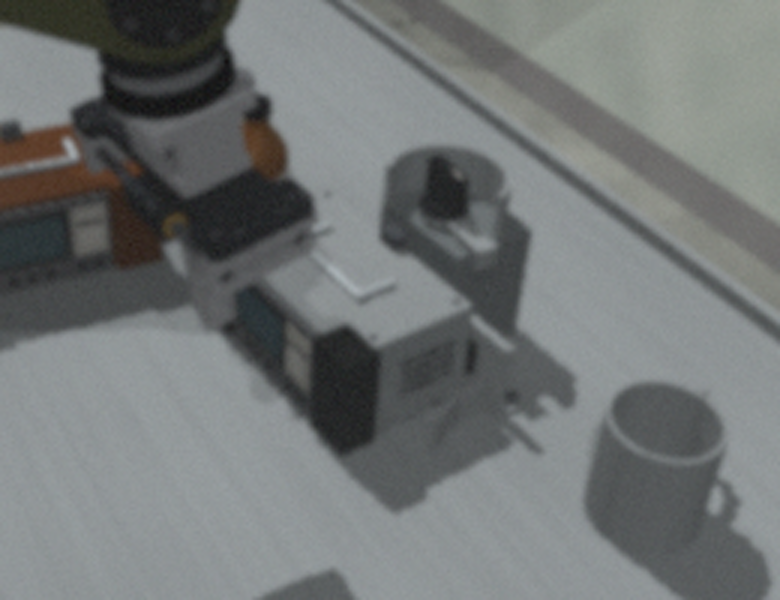

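```bash
python3 - <<'E'
from h import *
afit(bl=(267,232),br=(537,219),lf=(263,415),lr=(262,367),rr=(556,350),rf=(557,400))
print(ctrl.get_obs()['qpos'].round(3))
im=cv2.imread('pics/j_topz.png'); im=cv2.resize(im[195:260,225:605],None,fx=2.1,fy=2.1,interpolation=cv2.INTER_CUBIC); cv2.imwrite('pics/j_zz.png',im)
im=cv2.imread('pics/a_topz.png'); im=cv2.resize(im[195:260,225:605],None,fx=2.1,fy=2.1,interpolation=cv2.INTER_CUBIC); cv2.imwrite('pics/a_zz.png',im)
E
```

```text
[0.605  0.0564 0.071 ] res [[-0.3, 1.3], [0.1, 0.9], [-0.3, -0.6], [-0.6, -0.4], [0.3, 0.1], [1.0, -0.8]] (array([-0.0616,  0.0075, -0.012 ]), 'bl,br x', [np.float64(-0.0007), np.float64(-0.0026)])
[-0.197  0.037  1.927  0.045  1.038 -1.87 ]
```

View pics/j_zz.png

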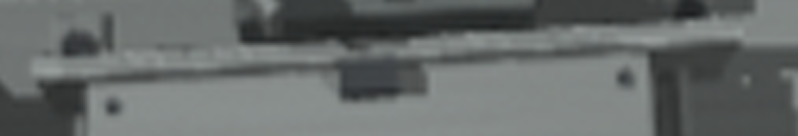

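View pics/a_zz.png

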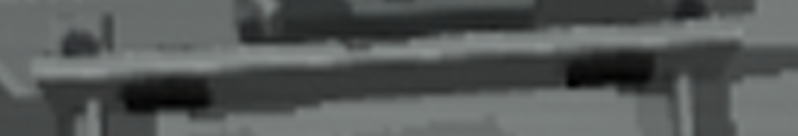

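```bash
python3 - <<'E'
from h import *
delta([.62,.057,.26],tool(.083-np.pi/2,0))
E
```

```text
trans [-1.87   3.387  7.5  ] turn [17.959  1.321 -1.292]
```

Emit:
{"op": "arm_command", "data": {"deltas": [{"translation":[-2.0,0.6,1.3],"turn":[1.4,0.1,-0.1]},{"translation":[-2.0,3.4,7.5],"turn":[18,1.32,-1.29]},{"translation":[-1.87,3.4,7.5],"turn":[18,1.32,-1.29]},{"translation":[-1.87,3.4,7.5],"turn":[18,1.32,-1.29]},{"translation":[-1.87,3.4,7.5],"turn":[18,1.32,-1.29]},{"translation":[-1.87,3.4,7.5],"turn":[18,1.32,-1.29]},{"translation":[-1.87,3.4,7.5],"turn":[18,1.32,-1.29]},{"translation":[-1.87,3.4,7.5],"turn":[18,1.32,-1.29]},{"translation":[-1.87,3.4,7.5],"turn":[18,1.32,-1.29]},{"translation":[-1.87,3.4,7.5],"turn":[18,1.32,-1.29]},{"translation":[-1.87,3.4,7.5],"turn":[18,1.32,-1.29]},{"translation":[-1.87,3.4,7.5],"turn":[18,1.32,-1.29]}], "gripper": 45}}

```text
time_s: 11.75
ee_pos: [0.6193, 0.0576, 0.2541]
eef_rot: [-0.509, 1.567, -1.92]
force: [-0.8, -0.1, 0.9]
grip_width: 0.0453
```

```bash
python3 - <<'E'
from h import *
print(ctrl.get_obs()['qpos'].round(3))
delta([.707,.0575,.25],tool(.083-np.pi/2,0))
E
```

```text
[ 0.035  0.446  1.254 -0.004  1.443 -0.124]
trans [0.159 3.462 0.56 ] turn [0.878 0.043 0.022]
```

Emit:
{"op": "arm_command", "data": {"deltas": [{"translation":[0.1,3.46,0.56],"turn":[0.88,0.04,0.02]},{"translation":[0.1,3.46,0.56],"turn":[0.88,0.04,0.02]},{"translation":[0.1,3.46,0.56],"turn":[0.88,0.04,0.02]},{"translation":[0.1,3.46,0.56],"turn":[0.88,0.04,0.02]},{"translation":[0.1,3.46,0.56],"turn":[0.88,0.04,0.02]}]}}

```text
time_s: 12.17
ee_pos: [0.7068, 0.058, 0.2516]
eef_rot: [-0.004, 1.57, -1.486]
force: [0.7, 0.2, 0.2]
grip_width: 0.0451
```

```bash
python3 - <<'E'
from h import *
o=ctrl.get_obs(); print(o['time_s'],o['ee_pos'].round(4),R.from_euler('xyz',o['eef_rot']).as_matrix().round(3))
for n in ('wrist','side'):
    im=optics.camera(n)[:,:,::-1]; cv2.imwrite(f'pics/k_{n}.png',im)
    for t in ('knob',): print(n,[(round(d['score'],2),d['at']) for d in models.mark_of(t,n)])
im=cv2.imread('pics/k_side.png');cv2.imwrite('pics/k_sidez.png',cv2.resize(im[120:320,220:480],None,fx=3,fy=3,interpolation=cv2.INTER_CUBIC))
E
```

```text
12.1667 [0.7068 0.058  0.2516] [[ 0.     0.996  0.089]
 [-0.001  0.089 -0.996]
 [-1.    -0.     0.001]]
wrist [(0.91, [318.5, 205.0])]
side [(0.57, [368.8, 178.7])]
```

View pics/k_wrist.png

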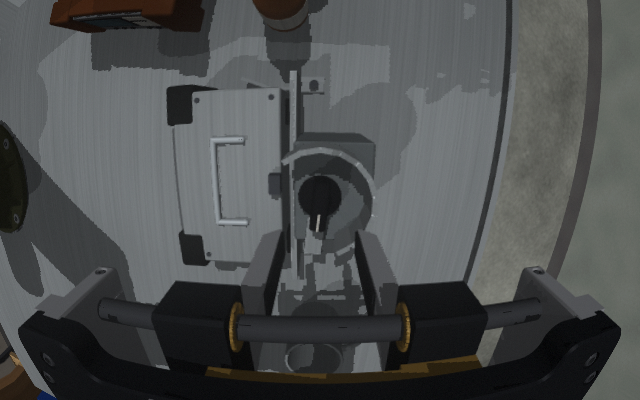

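View pics/k_sidez.png

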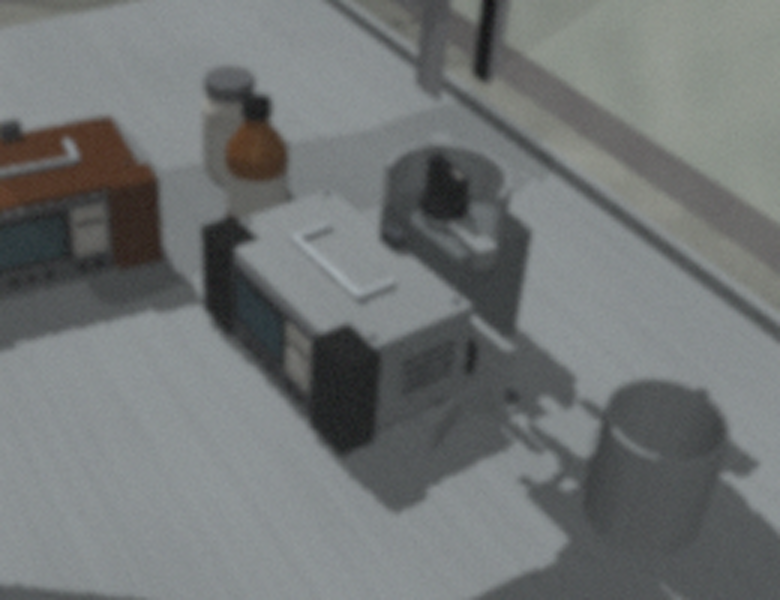

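```bash
python3 - <<'E'
from h import *
K,o,M=cal('wrist'); 
for u in ((318.5,205),(319,232),(319,185)):
    d=np.array([u[0]-K[0,2],u[1]-K[1,2]])/K[0,0]; th=np.hypot(*d); v=np.r_[np.sin(th)*d/th,np.cos(th)]@M.T
    print(u,[(o+v*((z-o[2])/v[2])).round(4) for z in (.148,.163)])
E
```

```text
(318.5, 205) [array([0.7075, 0.055 , 0.148 ]), array([0.7071, 0.0599, 0.163 ])]
(319, 232) [array([0.7103, 0.0287, 0.148 ]), array([0.7097, 0.035 , 0.163 ])]
(319, 185) [array([0.7063, 0.0737, 0.148 ]), array([0.7059, 0.0775, 0.163 ])]
```

Emit:
{"op": "arm_command", "data": {"deltas": [{"translation":[1.5,0.02,0.04],"turn":[0,0,0]},{"translation":[2.8,0.02,0.04],"turn":[0,0,0]},{"translation":[3.5,0.02,0.04],"turn":[0,0,0]},{"translation":[3.9,0.02,0.04],"turn":[0,0,0]},{"translation":[3.92,0.02,0.04],"turn":[0,0,0]}], "gripper": 45}}

```text
time_s: 12.78
ee_pos: [0.7072, 0.0572, 0.1547]
eef_rot: [0.983, 1.57, -0.499]
force: [-0.4, 0.1, -0.1]
grip_width: 0.0447
```

Emit:
{"op": "arm_command", "data": {"deltas": [{"translation":[0,0,0],"turn":[0,0,0]},{"translation":[0,0,0],"turn":[0,0,0]},{"translation":[0,0,0],"turn":[0,0,0]},{"translation":[0,0,0],"turn":[0,0,0]},{"translation":[0,0,0],"turn":[0,0,0]},{"translation":[0,0,0],"turn":[0,0,0]}], "gripper": 8, "force": 25}}

```text
time_s: 13.28
ee_pos: [0.7072, 0.0567, 0.1571]
eef_rot: [0.542, 1.569, -0.94]
force: [-12.1, -2.4, 8.4]
grip_width: 0.0142
```

Emit:
{"op": "arm_command", "data": {"deltas": [{"translation":[0,0,0],"turn":[0.6,0,0]},{"translation":[0,0,0],"turn":[1.4,0,0]},{"translation":[0,0,0],"turn":[2.2,0,0]},{"translation":[0,0,0],"turn":[3.0,0,0]},{"translation":[0,0,0],"turn":[3.8,0,0]},{"translation":[0,0,0],"turn":[4.6,0,0]},{"translation":[0,0,0],"turn":[5.4,0,0]},{"translation":[0,0,0],"turn":[6.2,0,0]},{"translation":[0,0,0],"turn":[7.0,0,0]},{"translation":[0,0,0],"turn":[7.8,0,0]},{"translation":[0,0,0],"turn":[8.6,0,0]},{"translation":[0,0,0],"turn":[9.0,0,0]}]}}

```text
time_s: 14.28
ee_pos: [0.7066, 0.0567, 0.1572]
eef_rot: [0.146, 1.569, -2.126]
force: [-19.2, -3.7, 11.1]
grip_width: 0.0139
```

```bash
python3 - <<'E'
from h import *
o=ctrl.get_obs(); print(o['time_s'],o['ee_pos'].round(4),o['force'].round(1),o['moment'].round(2),o['grip_width'],o['qpos'].round(2));print(R.from_euler('xyz',o['eef_rot']).as_matrix().round(3))
im=optics.camera('wrist')[:,:,::-1]; cv2.imwrite(f'pics/l_wrist.png',im)
E
```

```text
14.2833 [0.7066 0.0567 0.1572] [-19.2  -3.7  11.1] [-0.67  3.69  0.14] 0.013853628049972368 [ 0.03  0.72  1.06 -0.    1.36  0.73]
[[-0.001  0.765 -0.645]
 [-0.001 -0.645 -0.765]
 [-1.     0.     0.002]]
```

View pics/l_wrist.png

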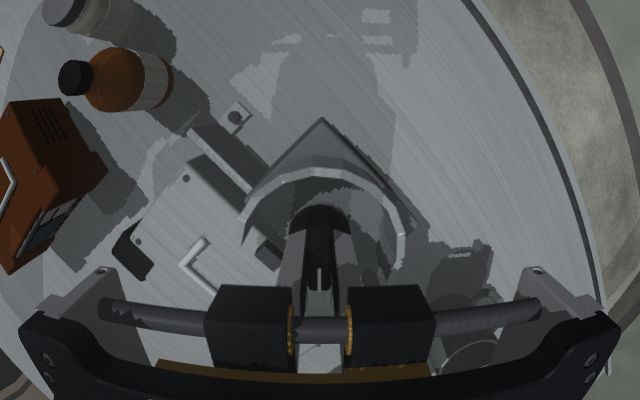

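Emit:
{"op": "arm_command", "data": {"deltas": [{"translation":[0,-0.03,0.03],"turn":[0.6,0,0]},{"translation":[0,-0.03,0.03],"turn":[1.4,0,0]},{"translation":[0,-0.03,0.03],"turn":[2.2,0,0]},{"translation":[0,-0.03,0.03],"turn":[3.0,0,0]},{"translation":[0,-0.03,0.03],"turn":[3.8,0,0]},{"translation":[0,-0.03,0.03],"turn":[4.6,0,0]},{"translation":[0,-0.03,0.03],"turn":[5.4,0,0]},{"translation":[0,-0.03,0.03],"turn":[6.2,0,0]},{"translation":[0,-0.03,0.03],"turn":[7.0,0,0]},{"translation":[0,-0.03,0.03],"turn":[7.8,0,0]},{"translation":[0,-0.03,0.03],"turn":[8.4,0,0]},{"translation":[0,-0.03,0.03],"turn":[8.8,0,0]}]}}

```text
time_s: 15.33
ee_pos: [0.7062, 0.0572, 0.1572]
eef_rot: [2.73, 1.57, -0.308]
force: [-11.9, 0.2, 8.9]
grip_width: 0.014
```

Emit:
{"op": "arm_command", "data": {"deltas": [{"translation":[0,0,0],"turn":[0.4,0,0]},{"translation":[0,0,0],"turn":[0.7,0,0]},{"translation":[0,0,0],"turn":[0.7,0,0]}]}}

```text
time_s: 15.58
ee_pos: [0.7063, 0.0573, 0.1572]
eef_rot: [2.814, 1.569, -0.283]
force: [-11.8, 0.1, 7.5]
grip_width: 0.0136
```

```bash
python3 - <<'E'
from h import *
o=ctrl.get_obs(); print(o['time_s'],o['ee_pos'].round(4),o['force'].round(1),o['moment'].round(2),o['grip_width'],o['qpos'].round(2));M=R.from_euler('xyz',o['eef_rot']).as_matrix();print(M.round(3), np.arctan2(M[1,1],M[0,1]))
im=optics.camera('wrist')[:,:,::-1]; cv2.imwrite(f'pics/m_wrist.png',im)
snap('m')
E
```

```text
15.5833 [0.7063 0.0573 0.1572] [-11.8   0.1   7.5] [0.02 2.24 0.5 ] 0.013610010566721212 [ 0.03  0.71  1.07 -0.    1.36  1.56]
[[ 0.002  0.044 -0.999]
 [-0.    -0.999 -0.044]
 [-1.     0.001 -0.002]] -1.5263761726118208
15.6333 [0.7063 0.0573 0.1572] [-10.1  -0.    7.3]
```

View pics/m_wrist.png

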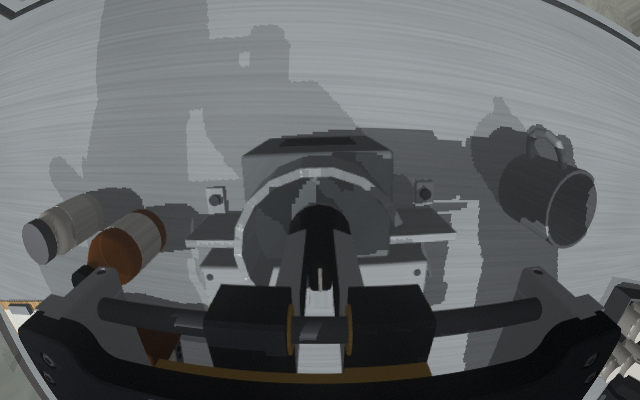

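Emit:
{"op": "arm_command", "data": {"deltas": [{"translation":[0,0,0],"turn":[0,0,0]},{"translation":[0,0,0],"turn":[0,0,0]},{"translation":[0,0,0],"turn":[0,0,0]},{"translation":[0,0,0],"turn":[0,0,0]},{"translation":[0,0,0],"turn":[0,0,0]},{"translation":[0,0,0],"turn":[0,0,0]}], "gripper": 42}}

```text
time_s: 16.18
ee_pos: [0.7071, 0.0571, 0.1561]
eef_rot: [2.961, 1.568, -0.135]
force: [0.1, -0.4, -0.2]
grip_width: 0.0421
```

Emit:
{"op": "arm_command", "data": {"deltas": [{"translation":[-0.6,0,0],"turn":[0,0,0]},{"translation":[-1.8,0,0],"turn":[0,0,0]},{"translation":[-3.2,0,0],"turn":[0,0,0]},{"translation":[-4.2,0,0],"turn":[0,0,0]},{"translation":[-4.5,0,1.5],"turn":[0,0,0]},{"translation":[-4.5,0,3.0],"turn":[0,0,0]},{"translation":[-4.5,0,4.6],"turn":[0,0,0]},{"translation":[-4.5,0,6.2],"turn":[0,0,0]},{"translation":[-4.5,0,7.8],"turn":[0,0,0]},{"translation":[-4.5,0,9.2],"turn":[0,0,0]},{"translation":[-4.5,0,10.4],"turn":[0,0,0]},{"translation":[-4.5,0,10.4],"turn":[0,0,0]}]}}

```text
time_s: 17.18
ee_pos: [0.4434, 0.0453, 0.2685]
eef_rot: [2.984, 1.567, -0.112]
force: [0.1, 0.2, 0.2]
grip_width: 0.0418
```

```bash
python3 - <<'E'
from h import *
snap('n')
im=optics.camera('side')[:,:,::-1];cv2.imwrite('pics/n_sidez.png',cv2.resize(im[120:320,220:480],None,fx=3,fy=3,interpolation=cv2.INTER_CUBIC))
E
```

```text
17.1833 [0.4434 0.0453 0.2685] [0.1 0.2 0.2]
```

View pics/n_topz.png

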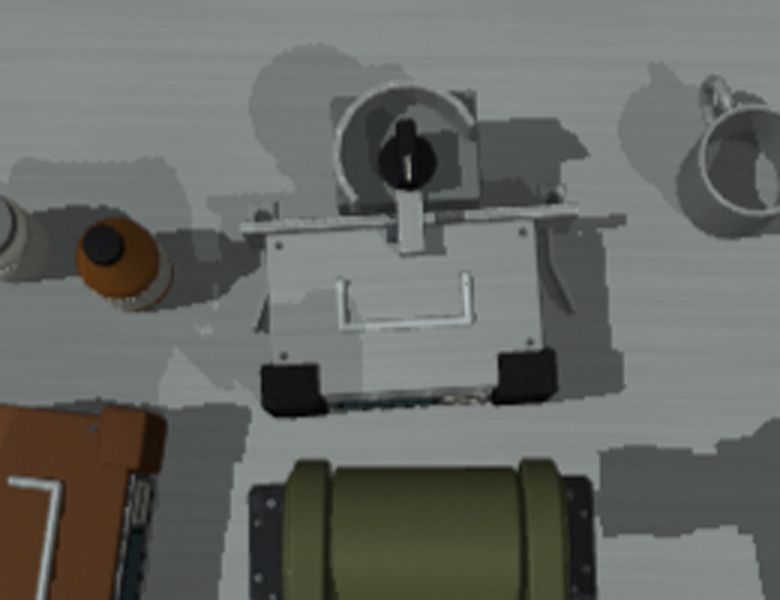

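View pics/n_sidez.png

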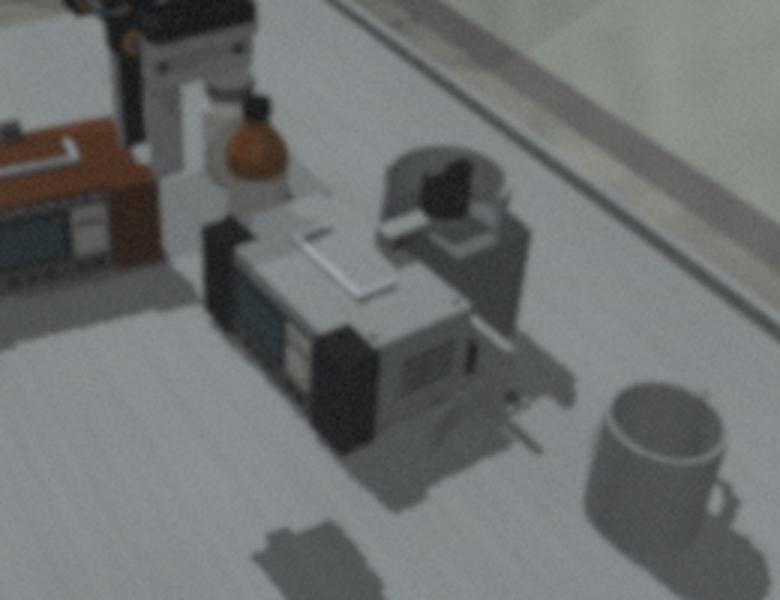

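```bash
python3 - <<'E'
from h import *
print(ctrl.hand_in())
E
```

```text
the job is handed in; nothing more can be done
None
```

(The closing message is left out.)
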